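# Sort the stray toys and swing the tilting bin upright

## Task

Sort the two stray toys in the middle of the lost property shelf: the toy car goes into the grey tilting bin and the long-necked dinosaur into the shallow wooden tray. Swing the grey bin back until it stands fully upright, with the car left inside it. Leave the digger and the jar lid where they are.

Things in the scene. Friction and masses are not known exactly. Their poses are not given: they have to be found in the camera images.
- car: chrome toy car with black tyres, 76 long, 36 wide, 31 high, loose; grip it across its width, its widest height band is 6 to 18 above its underside. Origin: centre of its underside (tyre contact level); x along its length to the front, z up
- dinosaur: glossy orange plastic long-necked dinosaur standing on four legs, 132 long from tail tip (x -69) to snout (x +63), 34 wide at the body, 77 high at the head, loose. The round body spans x -35 to +35, its axis 40 above the feet; legs are up to 34 wide too. Origin: under the middle of the body at foot level; x towards the head, z up
- bin_stand: fixed dark steel stand that carries the tilting bin: base plate and two side cheeks, 184 wide (y), cheeks 95 high, from 15 in front of to 155 behind the pivot. Origin: on the shelf right under the middle of the pivot line (the pivot is 20 up); y along the pivot, the bin opens towards -x; the stand may be turned a little and stands left or right
- tilt_bin (a joint): swing of the grey bin about its pivot, rad: 0 = fully upright against its stop, grows as the bin's top leans forward to the stand's -x side, stop at 0.75. It starts leaning forward, and the stiff pivot keeps it where it is left; pushing the lip towards the stand's +x takes under 6 N.
- bin_floor (a point): centre of the bin's inner floor, turns with the bin: x to its back wall, y along its width, z up out of the bin; the bin is open topped, outside 140 deep, 160 wide, front wall 150 high, back wall 90 high, walls 5; the pivot is its lower front edge
- bin_mouth (a point): middle of the bin's open mouth, 115 above bin_floor in the bin's own axes, turns with the bin
- bin_lip (a point): middle of the rounded lip (radius 8) on the top edge of the bin's front wall, 150 from the pivot; turns with the bin. Push here to swing the bin upright
- tray: fixed shallow plywood tray, open on top, outside 180 (x) by 220 (y) by 45 high, walls and floor 6. Origin: centre of its underside, z up; stands left or right
- digger: yellow toy digger, about 135 long, 66 wide, 90 high, loose, leave alone. Origin: centre of its underside
- jar_lid: green ceramic jar lid, disc of 76 diameter with a knob, 34 high, loose, leave alone. Origin: centre of its underside
Mind the look-alikes: they are no part of the job. Of the things that look like the dinosaur, the larger one is meant. Several things have the shape of the car; the one meant has the colours described above.

How it is judged:
By the outcome, as a careful person would: the job done as asked, in the order asked, and still so for the second after the job is handed in, with the robot touching nothing.
It also fails if it takes over 72 s, if anything falls off the work surface, if the arm or the gripper's body presses on something with over 40 N, if the wrist force passes 120 N, or if a joint passes its speed limit or range.

## Robot

A 6-joint arm with a two-finger parallel gripper is mounted at the origin on the work surface. World frame = base frame: x ahead of the robot, y to its left, z up, the work surface at z = 0. Lengths are in m, angles in rad, forces in N, time in s.
With the tool pointing down it reaches from about 0.375 to 0.975 m from the base axis. Payload 3.8 kg.
Tool frame: the origin (TCP) lies at the very end of the fingers, on their centre line; the grasp point (between the pads) lies 19 mm behind it; z points along the fingers, y is the line along which they close (so a half turn about z gives the same grasp; the last joint's range is limited). The gripper opens to 85 mm and grips with 20 to 120 N. Pads are 22 mm wide; open, the fingers measure 114 mm over their backs; the gripper's body (76 mm by 85 mm) begins 54 mm behind the grasp point. The pads swing forward as they close: fully open they stand 13 mm farther back than shut.
Start: joints at [1.226, 0.264, 1.604, -0, 1.274, -0.037], TCP at [0.204, 0.643, 0.231] pointing down, gripper open.
Joint ranges: [-2.63, 2.63], [-0.94, 2.18], [0.31, 2.57], [-1.31, 4.45], [0, 2.66], [-2.55, 2.55]. Speed limits (rad/s): [2.57, 2.57, 3.14, 3.14, 3.14, 3.14].

## Interface

Orientations are given as a rotation vector (axis times angle).
In Python, from workcell import bot, vision gives the robot as it stands. The module is installed in compiled form; this text tells all that it offers.
- The arm moves only by the tool play_rows, never from a script. Its argument "moves" is a list that holds one entry, the list of rows, each a list of 7 numbers: the turn, a rotation vector about the tool's x, y, z as a fraction of full scale, then the shift along the tool's x, y, z as a fraction of full scale, then the finger opening in mm, from 0 to 85.4. In form: [[[ax, ay, az, x, y, z, jaw], ...]]. A call has 1 to 5 rows; each row shifts and turns the commanded pose from where the row before left it, along the tool's axes as they then stand; what a row does not reach is not made up. Full scale, the value 1, is 0.1 m for a shift and 0.5 rad for a turn. A row lasts 1/12 s, in which the tool goes at most 41.7 mm and 7.16 degrees, less where a joint would pass 70% of its speed; a pose out of reach is approached as far as the arm can. A call with a number of a shift or a turn outside -1 to 1 is refused whole. A call with a gripper value outside its range is refused whole. The fingers move at their own pace and stop on an object; "newtons" is the grip in N (left out, the last holds). Time passes only in rows, so rows that do not move let the fingers close. It gives the time, the measured TCP pose, the force, the opening and the grip force at its end, in the units of the state.
- bot.read_state(): the state, without advancing time (a new reading comes with each control period).
- vision.read_camera(name): name is "side" or "top"; returns a dict with "image" (480x640x3 uint8, red, green, blue), "depth" (480x640 float32, m along the optical axis (not along the pixel's ray), 0 where there is no reading), "K" (3x3 intrinsics, pixels), "dist" ([k1, k2, p1, p2, k3] as OpenCV has them; the pictures are not rectified), "R" (3x3) and "t" (3): a world point X has camera coordinates R X + t. Camera axes: x right, y down, z forward; pixel columns grow to the right and rows downward; lengths in m; the calibration is good to about 2 mm. A picture is of the moment at which its call begins.
- bot.finish_job(): hands the job in; it is judged then, once.
The state is a dict: "time": time; "q": joint angles; "joint_vel": joint speeds; "joint_torque": joint torques, N m; "tool_pos": TCP position; "tcp_rot": TCP orientation; "wrist_force": force on the tool from outside, world axes, zero at the start; "torque": the same for the moment, N m; "width": opening from 0.0 (shut) to 1.0 (fully open); "grip_force": force on a finger pad.
Only numpy, scipy, OpenCV 4.12 (cv2) and the standard library are available. Lean on these libraries where they do the work, as an engineer would, in place of code of your own. Each camera call takes 0.05 s, during which the arm holds its last target. There are 200 camera calls.

## Working session

There is one attempt and no reset: what is moved stays moved. The work goes in short steps, Python scripts to look and compute and a tool call to move; the robot and the scene stay as the last step left them, time stands still between calls to the robot, and variables do not carry over. Pictures are saved under pics/ and viewed, at most 10 in all, crops included, and the job is handed in when it is done.

Besides the shell and the picture viewer there is one more tool, called as name(argument=value, ...), one argument or row to a line, values as JSON. play_rows: Moves the arm, as the interface text tells. Its arguments: {"type":"object","properties":{"moves":{"type":"array","items":{"type":"array","items":{"type":"array","items":{"type":"number"}}}},"newtons":{"type":"number"}},"required":["moves"]}

```bash
mkdir -p pics; cat > h.py <<'E'
import numpy as np, cv2
from workcell import bot, vision
from scipy.spatial.transform import Rotation as Rn
def cam(n): return vision.read_camera(n)
def pts(c, uv, z=None):
    """world points of pixels: from depth, or on plane z"""
    uv=np.asarray(uv,float).reshape(-1,2)
    r=cv2.undistortPoints(uv[:,None],c["K"],c["dist"])[:,0]
    r=np.c_[r,np.ones(len(r))]
    o=-c["R"].T@c["t"]; d=r@c["R"]
    if z is None:
        D=c["depth"][uv[:,1].astype(int),uv[:,0].astype(int)]
        return o+d*D[:,None]
    return o+d*((z-o[2])/d[:,2])[:,None]
def cloud(c):
    v,u=np.mgrid[0:480,0:640]; 
    return pts(c,np.c_[u.ravel(),v.ravel()]).reshape(480,640,3)
def save(c,name): cv2.imwrite("pics/"+name,c["image"][:,:,::-1])
E
python3 - <<'E'
from h import *
for n in("top","side"):
    c=cam(n); save(c,n+"0.png"); print(n,(-c["R"].T@c["t"]).round(3),c["K"][0,0],(c["depth"]==0).mean())
    np.savez(n+"0.npz",**c)
print(bot.read_state())
E
```

```text
top [ 0.536 -0.011  1.018] 503.42182071158567 0.0038541666666666668
side [ 0.037 -0.581  0.764] 492.0493602065766 0.0040104166666666665
{'time': 0.1, 'q': array([ 1.22611571e+00,  2.64679531e-01,  1.60526752e+00, -1.78414434e-05,
        1.27369521e+00, -3.69185896e-02]), 'joint_vel': array([-0.00010726, -0.00392539, -0.00185062, -0.00071144,  0.0031672 ,
       -0.00053766]), 'joint_torque': array([ 1.30649609e-03, -5.16704249e+01, -3.68589842e+01,  1.42368344e-04,
        6.33755393e-03,  6.70412632e-07]), 'tool_pos': array([0.20426727, 0.64264441, 0.23006912]), 'tcp_rot': array([-0.48146044, -3.10410266,  0.00316579]), 'wrist_force': array([ 0.168308  ,  0.67075494, -0.59197115]), 'torque': array([0.05372274, 0.0194017 , 0.01701979]), 'grip_force': 0.0, 'width': 0.9989471765086554}
```

View pics/top0.png

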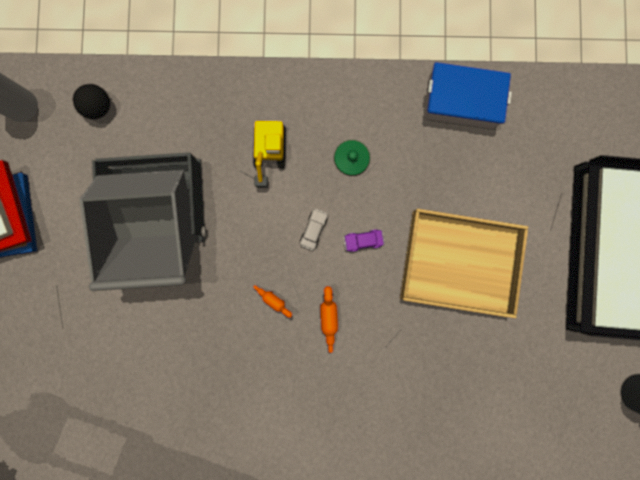

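View pics/side0.png

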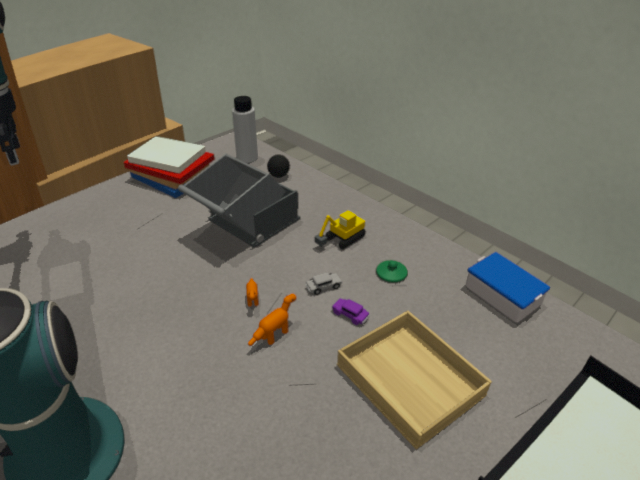

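Top view: grey car at (314,229), purple car at (364,240), larger orange dinosaur at (329,319), smaller one at (272,302), tilting bin around (140,220), tray at (465,263), digger (268,150), lid (352,157). The chrome car is the grey one, since purple is the wrong colour. The dinosaur is the larger orange one. I'll confirm in a crop and measure.

```bash
python3 - <<'E'
from h import *
t=dict(np.load("top0.npz")); s=dict(np.load("side0.npz"))
a=cv2.resize(t["image"][190:360,240:400],None,fx=2.4,fy=2.4,interpolation=2); b=cv2.resize(s["image"][260:350,230:380],(384,230),interpolation=2)
b=cv2.copyMakeBorder(b,0,a.shape[0]-230,0,0,0); cv2.imwrite("pics/crop.png",np.hstack([a,b])[:,:,::-1])
for n,c in(("top",t),("side",s)):
    P=cloud(c); hsv=cv2.cvtColor(c["image"],cv2.COLOR_RGB2HSV); H,S,V=cv2.split(hsv)
    print(n,"table z",np.median(P[...,2][(P[...,0]>.3)&(P[...,0]<.4)&(abs(P[...,1])<.1)]))
    W=(P[...,0]>.25)&(P[...,0]<.75)
    ms={"orange":(H<14)&(S>180)&W&(V>80)&(abs(P[...,1])<.25),"purple":(H>130)&(H<165)&(S>100)&W,"yellow":(H>22)&(H<34)&(S>180)&W,"green":(H>50)&(H<90)&(S>80)&W&(abs(P[...,1])<.2)}
    ms["grey"]=(P[...,2]>.008)&(S<60)&(P[...,0]>.45)&(P[...,0]<.68)&(abs(P[...,1]-.03)<.06)
    for k,m in ms.items():
        l,L,st,ce=cv2.connectedComponentsWithStats(m.astype(np.uint8))
        for i in range(1,l):
            if st[i,4]<60: continue
            Q=P[L==i]; xy=Q[:,:2]; r=cv2.minAreaRect(xy.astype(np.float32)*1000)
            zt=np.percentile(Q[:,2],98); tp=Q[Q[:,2]>zt-.006].mean(0)
            print(k,ce[i].round(),"rect",np.round(r[0]),np.round(r[1]),round(r[2],1),"zmax",zt.round(3),"toppt",tp.round(3))
t_=cloud(t)
# tray rim and bin features
for nm,uv in {"tray corners":[(417,211),(526,228),(515,316),(404,301)],}.items(): print(nm,pts(t,uv,.045).round(3).tolist())
print("bin lip", pts(t,[(95,285),(140,284),(184,281)]).round(3).tolist())
P=t_; 
for u in (100,120,140,160,180): print(u,[ (v,*P[v,u].round(3)) for v in range(150,296,12)])
E
```

```text
top table z 0.0008998055364806135
orange [273. 301.] rect [508.  53.] [ 91. 106.] 63.9 zmax 0.058 toppt [0.456 0.041 0.09 ]
orange [329. 319.] rect [457. -37.] [163.  33.] 6.8 zmax 0.077 toppt [ 0.49  -0.034  0.118]
purple [364. 240.] rect [582. -73.] [ 44. 148.] 20.2 zmax 0.034 toppt [ 0.594 -0.108  0.046]
yellow [258. 166.] rect [729. 100.] [44. 15.] 15.2 zmax 0.087 toppt [0.732 0.101 0.085]
green [351. 168.] rect [655. -36.] [ 57. 236.] 64.4 zmax 0.018 toppt [ 0.741 -0.08   0.021]
grey [313. 229.] rect [598.  -1.] [ 44. 117.] 78.8 zmax 0.035 toppt [ 0.61  -0.004  0.047]
side table z 0.001011939080575952
purple [350. 310.] rect [ 605. -107.] [58. 74.] 9.7 zmax 0.033 toppt [ 0.593 -0.114  0.031]
yellow [326. 224.] rect [728.  97.] [10. 44.] 86.8 zmax 0.087 toppt [0.732 0.096 0.084]
green [386. 275.] rect [738. -85.] [66. 23.] 89.5 zmax 0.017 toppt [ 0.742 -0.083  0.014]
grey [322. 282.] rect [615.  -9.] [37. 77.] 70.2 zmax 0.033 toppt [ 0.611 -0.009  0.031]
tray corners [[0.651, -0.207, 0.045], [0.622, -0.419, 0.045], [0.452, -0.396, 0.045], [0.477, -0.183, 0.045]]
bin lip [[0.501, 
[... 3518 characters left out ...]
), (174, np.float64(0.702), np.float64(0.236), np.float64(0.119)), (186, np.float64(0.678), np.float64(0.23), np.float64(0.136)), (198, np.float64(0.655), np.float64(0.228), np.float64(0.143)), (210, np.float64(0.634), np.float64(0.226), np.float64(0.147)), (222, np.float64(0.613), np.float64(0.225), np.float64(0.147)), (234, np.float64(0.592), np.float64(0.223), np.float64(0.15)), (246, np.float64(0.571), np.float64(0.221), np.float64(0.157)), (258, np.float64(0.55), np.float64(0.221), np.float64(0.155)), (270, np.float64(0.53), np.float64(0.222), np.float64(0.146)), (282, np.float64(0.509), np.float64(0.22), np.float64(0.15)), (294, np.float64(0.481), np.float64(0.259), np.float64(0.002))]
```

View pics/crop.png

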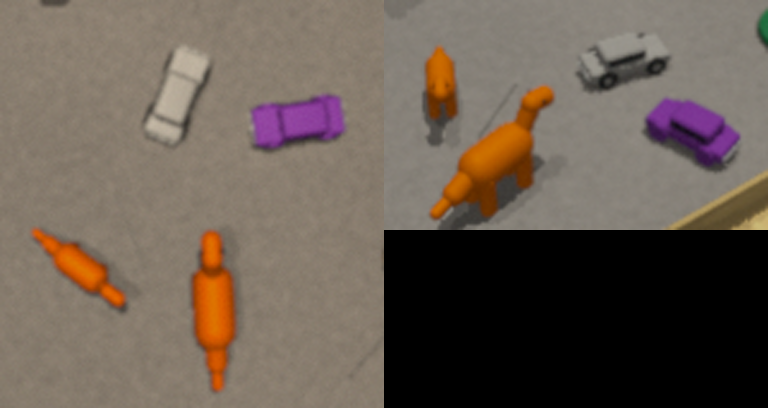

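The crop confirms it: the chrome/grey car with black tyres (top 314,229), and the larger dinosaur (329,319) with its head pointing to +x (up in the image). Next I'll take exact poses and write a helper for distances in tool axes.

```bash
cat >> h.py <<'E'
def to(target, yaw=None):
    """tool-axis shift (full scale units) and z turn (units) to bring the TCP to target with closing line at yaw deg"""
    s=bot.read_state(); R=Rn.from_rotvec(s["tcp_rot"]).as_matrix()
    d=R.T@(np.array(target)-s["tool_pos"])/.1
    y=np.degrees(np.arctan2(R[1,1],R[0,1])); out=""
    if yaw is not None:
        a=(yaw-y+90)%180-90; out=f" az total {-np.radians(a)/.5:.3f}"
    print("pos",s["tool_pos"].round(4),"yaw",y.round(1),"shift/100mm",d.round(3),out,"q",s["q"].round(2),"w",round(s["width"]*85.4,1),"g",round(s["grip_force"],1),"F",s["wrist_force"].round(1),"t",round(s["time"],2))
E
python3 - <<'E'
from h import *
t=dict(np.load("top0.npz")); s=dict(np.load("side0.npz"))
def comps(c,m,z):
    n,L,st,ce=cv2.connectedComponentsWithStats(m.astype(np.uint8))
    for i in range(1,n):
        if st[i,4]<80: continue
        v,u=np.where(L==i); X=pts(c,np.c_[u,v],z)[:,:2]*1000
        r=cv2.minAreaRect(X.astype(np.float32)); w,V=np.linalg.eigh(np.cov(X.T)); a=np.degrees(np.arctan2(V[1,1],V[0,1]))
        print(ce[i].round(),st[i,4],"mean",X.mean(0).round(1),"rect",np.round(r[0],1),np.round(r[1]),"axis",a.round(1))
P=cloud(t); H,S,V=cv2.split(cv2.cvtColor(t["image"],cv2.COLOR_RGB2HSV))
print("car/top"); m=(P[...,2]>.012)&(S<60); m[:200]=0;m[255:]=0;m[:,:295]=0;m[:,335:]=0
comps(t,m,.02)
print("dino top"); m=(H<14)&(S>170)&(V>80);m[:275]=0;m[360:]=0;m[:,240:400]&=True;m[:,:240]=0;m[:,400:]=0
comps(t,m,.045)
# body only: wide rows
for v in range(285,354,4):
    u=np.where(m[v,310:350])[0]+310
    if len(u): a=pts(t,[(u[0]-.5,v),(u[-1]+.5,v)],.045); print(v,a[:,0].mean().round(4),a[:,1].mean().round(4),"w",np.ptp(a[:,1]).round(3),"ztop",P[v,int(u.mean()),2].round(3))
# bin front wall plane (inner) fit
v,u=np.mgrid[246:276:3,115:170:5]; Q=P[v.ravel(),u.ravel()]; c=Q.mean(0); n=np.linalg.svd(Q-c)[2][2]; n*=np.sign(n[2]); print("front wall n",n.round(3),c.round(3),"rms",((Q-c)@n).std())
v,u=np.mgrid[204:230:3,120:165:5]; Q=P[v.ravel(),u.ravel()]; c=Q.mean(0); n=np.linalg.svd(Q-c)[2][2]; n*=np.sign(n[2]); print("floor n",n.round(3),c.round(3),"rms",((Q-c)@n).std())
to([.605,-.004,.15],74.5)
E
```

```text
car/top
[313. 229.] 657 mean [614.   -5.1] rect [614.1  -5.6] [37. 78.] axis 159.4
dino top
[273. 301.] 334 mean [472.  68.] rect [473.4  69.1] [91. 24.] axis 52.4
[329. 319.] 608 mean [441.2 -39. ] rect [440.6 -39. ] [125.  32.] axis -176.2
289 0.4974 -0.0356 w 0.015 ztop 0.073
293 0.4898 -0.0357 w 0.015 ztop 0.079
297 0.4821 -0.0368 w 0.017 ztop 0.077
301 0.4745 -0.0369 w 0.017 ztop 1.018
305 0.4669 -0.0371 w 0.029 ztop 0.061
309 0.4593 -0.0372 w 0.033 ztop 0.058
313 0.4517 -0.0383 w 0.031 ztop 0.059
317 0.4441 -0.0393 w 0.033 ztop 0.059
321 0.4365 -0.0395 w 0.033 ztop 0.057
325 0.4289 -0.0396 w 0.033 ztop 0.059
329 0.4214 -0.0407 w 0.031 ztop 0.061
333 0.4138 -0.0398 w 0.021 ztop 0.058
337 0.4062 -0.0409 w 0.015 ztop 0.042
341 0.3987 -0.041 w 0.015 ztop 0.044
345 0.3911 -0.0421 w 0.01 ztop 0.038
349 0.3836 -0.0422 w 0.01 ztop 0.034
front wall n [0.997 0.029 0.069] [0.548 0.309 0.1  ] rms 0.015258870433462928
floor n [-0.607 -0.048  0.793] [0.631 0.327 0.056] rms 0.0017733088095005386
pos [0.2043 0.6426 0.2301] yaw 72.4 shift/100mm [-5.778 -4.947  0.81 ]  az total -0.074 q [ 1.23  0.26  1.61 -0.    1.27 -0.04] w 85.3 g 0.0 F [ 0.2  0.7 -0.6] t 0.1
```

play_rows(
  moves=[
    [[0, 0, 0, -0.293, -0.246, 0.03, 62], [0, 0, 0, -0.293, -0.246, 0.03, 62], [0, 0, 0, -0.293, -0.246, 0.03, 62], [0, 0, 0, -0.293, -0.246, 0.03, 62], [0, 0, 0, -0.293, -0.246, 0.03, 62]],
  ],
  newtons=40,
)

```text
time: 0.52
tool_pos: [0.3071, 0.4799, 0.2155]
tcp_rot: [-0.48, -3.104, 0.001]
wrist_force: [1.0, 0.1, 1.1]
width: 0.726
grip_force: 0.0
```

play_rows(
  moves=[
    [[0, 0, 0, -0.293, -0.246, 0.03, 62], [0, 0, 0, -0.293, -0.246, 0.03, 62], [0, 0, 0, -0.293, -0.246, 0.03, 62], [0, 0, 0, -0.293, -0.246, 0.03, 62], [0, 0, 0, -0.293, -0.246, 0.03, 62]],
  ],
)

```text
time: 0.93
tool_pos: [0.4095, 0.3182, 0.2008]
tcp_rot: [-0.481, -3.104, 0.001]
wrist_force: [1.6, 0.8, -0.0]
width: 0.725
grip_force: 0.0
```

play_rows(
  moves=[
    [[0, 0, 0, -0.293, -0.246, 0.03, 62], [0, 0, 0, -0.293, -0.246, 0.03, 62], [0, 0, 0, -0.293, -0.246, 0.03, 62], [0, 0, 0, -0.293, -0.246, 0.03, 62], [0, 0, 0, -0.293, -0.246, 0.03, 62]],
  ],
)

```text
time: 1.35
tool_pos: [0.5119, 0.1566, 0.1858]
tcp_rot: [-0.482, -3.104, 0.0]
wrist_force: [0.4, 0.4, -1.4]
width: 0.727
grip_force: 0.0
```

play_rows(
  moves=[
    [[0, 0, 0, -0.293, -0.246, 0.03, 62], [0, 0, 0, -0.293, -0.246, 0.03, 62], [0, 0, 0, -0.293, -0.246, 0.03, 62], [0, 0, 0, -0.293, -0.246, 0.03, 62], [0, 0, 0, -0.293, -0.246, 0.03, 62]],
  ],
)

```text
time: 1.77
tool_pos: [0.6142, -0.005, 0.1706]
tcp_rot: [-0.482, -3.103, -0.0]
wrist_force: [0.6, -0.2, -0.6]
width: 0.728
grip_force: 0.0
```

```bash
python3 -c "
from h import *
to([.614,-.005,.003],69.4)"
```

```text
pos [ 0.6142 -0.005   0.1706] yaw 72.3 shift/100mm [ 0.000e+00 -1.000e-03  1.676e+00]  az total 0.103 q [-0.05  0.2   1.8   0.    1.14 -1.31] w 62.2 g 0.0 F [ 0.6 -0.2 -0.6] t 1.77
```

play_rows(
  moves=[
    [[0, 0, 0.1, 0, 0, 0.38, 62], [0, 0, 0, 0, 0, 0.38, 62], [0, 0, 0, 0, 0, 0.38, 62], [0, 0, 0, 0, 0, 0.3, 62], [0, 0, 0, 0, 0, 0.23, 62]],
  ],
)

```text
time: 2.18
tool_pos: [0.6111, -0.0033, 0.0003]
tcp_rot: [-0.559, -3.086, 0.001]
wrist_force: [0.6, 0.2, 0.1]
width: 0.727
grip_force: 0.0
```

play_rows(
  moves=[
    [[0, 0, 0, 0, 0, 0, 30], [0, 0, 0, 0, 0, 0, 30], [0, 0, 0, 0, 0, 0, 30], [0, 0, 0, 0, 0, 0, 30], [0, 0, 0, 0, 0, 0, 30]],
  ],
)

```text
time: 2.6
tool_pos: [0.6159, -0.0032, 0.0067]
tcp_rot: [0.558, 3.087, 0.001]
wrist_force: [0.1, 0.2, -1.4]
width: 0.361
grip_force: 41.8
```

play_rows(
  moves=[
    [[0, 0, 0, 0, 0, 0, 30], [0, 0, 0, 0, 0, 0, 30], [0, 0, 0, 0, 0, -0.1, 30], [0, 0, 0, 0, 0, -0.3, 30], [0, 0, 0, 0, 0, -0.3, 30]],
  ],
)

```text
time: 3.02
tool_pos: [0.612, -0.003, 0.0739]
tcp_rot: [-0.558, -3.087, 0.001]
wrist_force: [0.9, 0.2, -0.0]
width: 0.363
grip_force: 41.8
```

play_rows(
  moves=[
    [[0, 0, 0, 0, 0, -0.35, 30], [0, 0, 0, 0, 0, -0.35, 30], [0, 0, 0, 0, 0, -0.35, 30], [0, 0, 0, 0, 0, -0.35, 30], [0, 0, 0, 0, 0, -0.35, 30]],
  ],
)

```text
time: 3.43
tool_pos: [0.6134, -0.0031, 0.2522]
tcp_rot: [0.559, 3.09, 0.0]
wrist_force: [0.8, -0.9, -1.3]
width: 0.362
grip_force: 41.8
```

```bash
python3 -c "
from h import *
to([.605,.30,.25],4); save(cam('side'),'s1.png')"
```

```text
pos [ 0.6134 -0.0031  0.2522] yaw 69.5 shift/100mm [1.14  2.809 0.022]  az total 2.286 q [-0.05  0.14  1.72  0.    1.29 -1.26] w 31.0 g 41.8 F [ 0.8 -0.9 -1.3] t 3.43
```

View pics/s1.png

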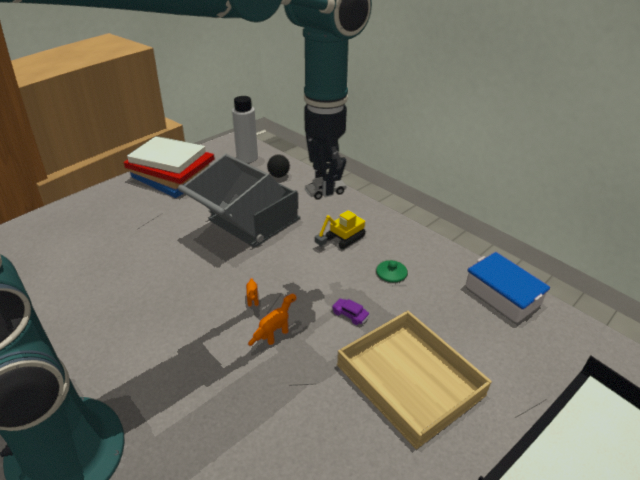

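The car is held level in the gripper (328,188), and the rest of the scene is undisturbed. Next I carry it over the bin and turn it.

play_rows(
  moves=[
    [[0, 0, 0, 0.142, 0.351, 0, 30], [0, 0, 0, 0.142, 0.351, 0, 30], [0, 0, 0, 0.142, 0.351, 0, 30], [0, 0, 0, 0.142, 0.351, 0, 30], [0, 0, 0, 0.142, 0.351, 0, 30]],
  ],
)

```text
time: 3.9
tool_pos: [0.6085, 0.1876, 0.2502]
tcp_rot: [0.56, 3.09, 0.001]
wrist_force: [0.8, -0.6, -1.0]
width: 0.361
grip_force: 41.9
```

play_rows(
  moves=[
    [[0, 0, 0, 0.142, 0.351, 0, 30], [0, 0, 0, 0.142, 0.351, 0, 30], [0, 0, 0, 0.142, 0.351, 0, 30], [0, 0, 0.228, 0, 0, 0, 30], [0, 0, 0.228, 0, 0, 0, 30]],
  ],
)

```text
time: 4.32
tool_pos: [0.605, 0.3025, 0.2496]
tcp_rot: [0.909, 3.007, 0.001]
wrist_force: [0.8, -0.7, -1.1]
width: 0.359
grip_force: 42.0
```

play_rows(
  moves=[
    [[0, 0, 0.228, 0, 0, 0, 30], [0, 0, 0.228, 0, 0, 0, 30], [0, 0, 0.228, 0, 0, 0, 30], [0, 0, 0.228, 0, 0, 0, 30], [0, 0, 0.228, 0, 0, 0, 30]],
  ],
)

```text
time: 4.73
tool_pos: [0.6056, 0.2996, 0.2499]
tcp_rot: [1.723, 2.627, 0.0]
wrist_force: [-1.2, 0.0, -0.7]
width: 0.36
grip_force: 42.0
```

play_rows(
  moves=[
    [[0, 0, 0.228, 0, 0, 0, 30], [0, 0, 0.228, 0, 0, 0, 30], [0, 0, 0.228, 0, 0, 0, 30], [0, 0, 0, 0, 0, 0, 30], [0, 0, 0, 0, 0, 0, 30]],
  ],
)

```text
time: 5.15
tool_pos: [0.6057, 0.2996, 0.2498]
tcp_rot: [2.135, 2.304, 0.001]
wrist_force: [0.6, 0.5, -1.3]
width: 0.361
grip_force: 42.0
```

```bash
python3 -c "
from h import *
to([.605,.30,.088],4)"
```

```text
pos [0.6057 0.2996 0.2498] yaw 4.4 shift/100mm [ 0.004 -0.007  1.618]  az total 0.013 q [ 0.42  0.25  1.58 -0.    1.31  0.35] w 30.8 g 42.0 F [ 0.6  0.5 -1.3] t 5.15
```

play_rows(
  moves=[
    [[0, 0, 0, 0, 0, 0.3, 30], [0, 0, 0, 0, 0, 0.3, 30], [0, 0, 0, 0, 0, 0.3, 30], [0, 0, 0, 0, 0, 0.3, 30], [0, 0, 0, 0, 0, 0.2, 30]],
  ],
)

```text
time: 5.57
tool_pos: [0.6043, 0.299, 0.1064]
tcp_rot: [-2.134, -2.304, 0.005]
wrist_force: [-0.6, -0.5, -0.7]
width: 0.361
grip_force: 42.5
```

play_rows(
  moves=[
    [[0, 0, 0, 0, 0, 0.1, 30], [0, 0, 0, 0, 0, 0.1, 30], [0, 0, 0, 0, 0, 0, 30], [0, 0, 0, 0, 0, 0, 30], [0, 0, 0, 0, 0, 0, 30]],
  ],
)

```text
time: 5.98
tool_pos: [0.6072, 0.3003, 0.0913]
tcp_rot: [2.137, 2.301, 0.005]
wrist_force: [-0.9, 0.0, -0.7]
width: 0.364
grip_force: 42.5
```

```bash
python3 -c "
from h import *
to([.605,.30,.088],4)"
```

```text
pos [0.6072 0.3003 0.0913] yaw 4.2 shift/100mm [-0.001 -0.022  0.032]  az total 0.007 q [ 0.42  0.38  1.73 -0.    1.03  0.35] w 31.1 g 42.5 F [-0.9  0.  -0.7] t 5.98
```

play_rows(
  moves=[
    [[0, 0, 0, 0, 0, 0.05, 30], [0, 0, 0, 0, 0, 0, 50], [0, 0, 0, 0, 0, 0, 50], [0, 0, 0, 0, 0, 0, 50], [0, 0, 0, 0, 0, 0, 50]],
  ],
)

```text
time: 6.4
tool_pos: [0.6061, 0.2998, 0.0848]
tcp_rot: [2.139, 2.301, 0.001]
wrist_force: [-0.5, 0.2, 0.4]
width: 0.585
grip_force: 0.0
```

play_rows(
  moves=[
    [[0, 0, 0, 0, 0, -0.1, 50], [0, 0, 0, 0, 0, -0.3, 50], [0, 0, 0, 0, 0, -0.38, 50], [0, 0, 0, 0, 0, -0.38, 50], [0, 0, 0, 0, 0, -0.38, 50]],
  ],
)

```text
time: 6.82
tool_pos: [0.6057, 0.2995, 0.2406]
tcp_rot: [2.139, 2.301, 0.0]
wrist_force: [0.8, 0.5, 1.0]
width: 0.586
grip_force: 0.0
```

```bash
python3 -c "
from h import *
to([.4405,-.0393,.2],93.8)"
```

```text
pos [0.6057 0.2995 0.2406] yaw 4.2 shift/100mm [-3.259 -1.895  0.405]  az total -3.128 q [ 0.42  0.26  1.59 -0.    1.29  0.35] w 50.0 g 0.0 F [0.8 0.5 1. ] t 6.82
```

play_rows(
  moves=[
    [[0, 0, 0, -0.326, -0.19, 0, 60], [0, 0, 0, -0.326, -0.19, 0, 60], [0, 0, 0, -0.326, -0.19, 0, 60], [0, 0, 0, -0.326, -0.19, 0, 60], [0, 0, 0, -0.326, -0.19, 0, 60]],
  ],
)

```text
time: 7.23
tool_pos: [0.5223, 0.1289, 0.2395]
tcp_rot: [2.137, 2.301, 0.002]
wrist_force: [-0.5, 0.2, -0.0]
width: 0.704
grip_force: 0.0
```

play_rows(
  moves=[
    [[0, 0, 0, -0.326, -0.19, 0, 60], [0, 0, 0, -0.326, -0.19, 0, 60], [0, 0, 0, -0.326, -0.19, 0, 60], [0, 0, 0, -0.326, -0.19, 0, 60], [0, 0, 0, -0.326, -0.19, 0, 60]],
  ],
)

```text
time: 7.65
tool_pos: [0.4394, -0.0407, 0.2395]
tcp_rot: [2.137, 2.3, 0.002]
wrist_force: [0.4, 0.1, 0.5]
width: 0.704
grip_force: 0.0
```

play_rows(
  moves=[
    [[0, 0, -0.209, 0, 0, 0, 60], [0, 0, -0.209, 0, 0, 0, 60], [0, 0, -0.209, 0, 0, 0, 60], [0, 0, -0.209, 0, 0, 0, 60], [0, 0, -0.209, 0, 0, 0, 60]],
  ],
)

```text
time: 8.07
tool_pos: [0.4403, -0.0397, 0.2395]
tcp_rot: [1.465, 2.777, 0.001]
wrist_force: [-0.8, 0.1, -0.1]
width: 0.703
grip_force: 0.0
```

play_rows(
  moves=[
    [[0, 0, -0.209, 0, 0, 0, 60], [0, 0, -0.209, 0, 0, 0, 60], [0, 0, -0.209, 0, 0, 0, 60], [0, 0, -0.209, 0, 0, 0, 60], [0, 0, -0.209, 0, 0, 0, 60]],
  ],
)

```text
time: 8.48
tool_pos: [0.4404, -0.0394, 0.2394]
tcp_rot: [0.697, 3.062, -0.0]
wrist_force: [-0.0, 0.4, 0.2]
width: 0.703
grip_force: 0.0
```

play_rows(
  moves=[
    [[0, 0, -0.209, 0, 0, 0, 60], [0, 0, -0.209, 0, 0, 0, 60], [0, 0, -0.209, 0, 0, 0, 60], [0, 0, -0.209, 0, 0, 0, 60], [0, 0, -0.209, 0, 0, 0, 60]],
  ],
)

```text
time: 8.9
tool_pos: [0.4404, -0.0394, 0.2394]
tcp_rot: [-0.117, 3.138, -0.001]
wrist_force: [0.6, 0.2, -0.3]
width: 0.702
grip_force: 0.0
```

```bash
python3 -c "
from h import *
to([.4405,-.0393,.024],93.8)
save(cam('top'),'t1.png')"
```

```text
pos [ 0.4404 -0.0394  0.2394] yaw 94.3 shift/100mm [2.000e-03 2.000e-03 2.154e+00]  az total 0.017 q [-0.15 -0.2   2.06 -0.    1.27 -1.79] w 59.9 g 0.0 F [ 0.6  0.2 -0.3] t 8.9
```

View pics/t1.png

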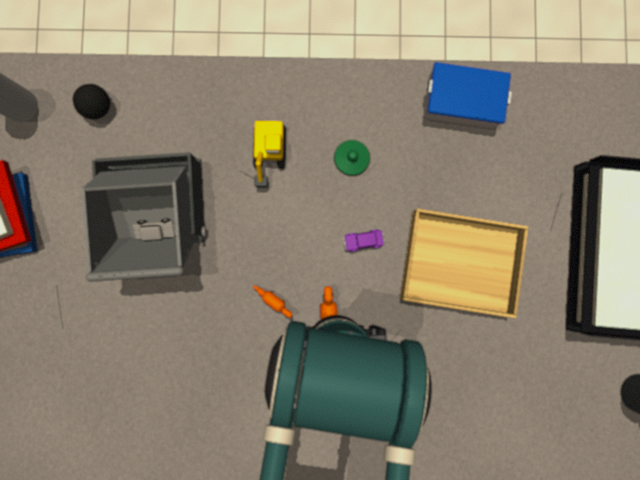

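The car lies in the bin (153,230), and the gripper is above the large dinosaur. The small dinosaur at (273,301) is clear of the fingers.

play_rows(
  moves=[
    [[0, 0, 0, 0, 0, 0.38, 60], [0, 0, 0, 0, 0, 0.38, 60], [0, 0, 0, 0, 0, 0.38, 60], [0, 0, 0, 0, 0, 0.38, 60], [0, 0, 0, 0, 0, 0.3, 60]],
  ],
)

```text
time: 9.37
tool_pos: [0.4393, -0.0393, 0.0546]
tcp_rot: [0.106, -3.139, 0.0]
wrist_force: [-0.4, 0.0, -0.2]
width: 0.7
grip_force: 0.0
```

play_rows(
  moves=[
    [[0, 0, 0, 0, 0, 0.2, 60], [0, 0, 0, 0, 0, 0.13, 60], [0, 0, 0, 0, 0, 0, 60], [0, 0, 0, 0, 0, 0, 28], [0, 0, 0, 0, 0, 0, 28]],
  ],
)

```text
time: 9.78
tool_pos: [0.4415, -0.0395, 0.0247]
tcp_rot: [-0.108, 3.137, -0.001]
wrist_force: [-0.3, 1.0, -0.7]
width: 0.43
grip_force: 0.0
```

play_rows(
  moves=[
    [[0, 0, 0, 0, 0, 0, 28], [0, 0, 0, 0, 0, 0, 28], [0, 0, 0, 0, 0, 0, 28], [0, 0, 0, 0, 0, 0, 28], [0, 0, 0, 0, 0, -0.05, 28]],
  ],
)

```text
time: 10.2
tool_pos: [0.4402, -0.0393, 0.0286]
tcp_rot: [-0.109, 3.139, -0.0]
wrist_force: [0.1, 0.7, -1.0]
width: 0.391
grip_force: 39.9
```

play_rows(
  moves=[
    [[0, 0, 0, 0, 0, -0.2, 28], [0, 0, 0, 0, 0, -0.3, 28], [0, 0, 0, 0, 0, -0.3, 28], [0, 0, 0, 0, 0, -0.3, 28], [0, 0, 0, 0, 0, -0.3, 28]],
  ],
)

```text
time: 10.62
tool_pos: [0.4393, -0.0392, 0.1697]
tcp_rot: [0.109, -3.139, -0.0]
wrist_force: [0.5, -0.3, -0.8]
width: 0.384
grip_force: 39.9
```

```bash
python3 -c "
from h import *
to([.55,-.301,.16],82.2)
save(cam('side'),'s2.png')"
```

```text
pos [ 0.4393 -0.0392  0.1697] yaw 94.0 shift/100mm [-0.922 -2.689  0.096]  az total 0.412 q [-0.15 -0.14  2.15 -0.    1.13 -1.79] w 32.8 g 39.9 F [ 0.5 -0.3 -0.8] t 10.62
```

View pics/s2.png

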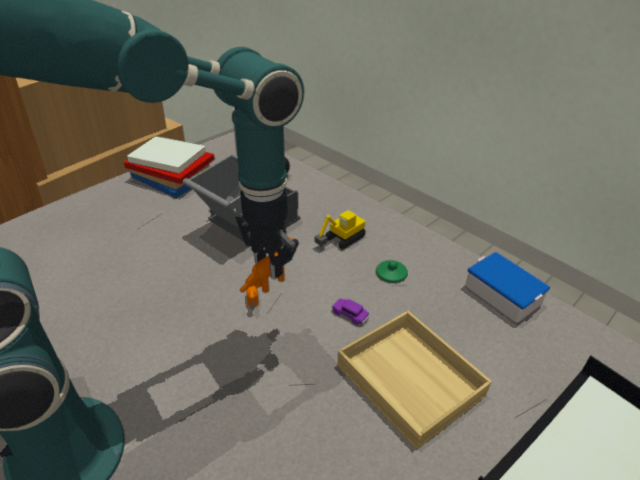

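Dinosaur held at (262,278). Next it goes to the tray.

play_rows(
  moves=[
    [[0, 0, 0, -0.115, -0.336, 0, 28], [0, 0, 0, -0.115, -0.336, 0, 28], [0, 0, 0, -0.115, -0.336, 0, 28], [0, 0, 0, -0.115, -0.336, 0, 28], [0, 0, 0, -0.115, -0.336, 0, 28]],
  ],
)

```text
time: 11.08
tool_pos: [0.5092, -0.2043, 0.1683]
tcp_rot: [0.11, -3.14, -0.0]
wrist_force: [0.2, 0.7, -0.8]
width: 0.382
grip_force: 40.0
```

play_rows(
  moves=[
    [[0, 0, 0, -0.115, -0.336, 0, 28], [0, 0, 0, -0.115, -0.336, 0, 28], [0, 0, 0, -0.12, -0.336, 0, 28], [0, 0, 0.206, 0, 0, 0, 28], [0, 0, 0.206, 0, 0, 0, 28]],
  ],
)

```text
time: 11.5
tool_pos: [0.5513, -0.3031, 0.1676]
tcp_rot: [-0.225, -3.133, -0.0]
wrist_force: [0.0, 0.3, -1.3]
width: 0.383
grip_force: 40.1
```

play_rows(
  moves=[
    [[0, 0, 0, 0, 0, 0.3, 28], [0, 0, 0, 0, 0, 0.3, 28], [0, 0, 0, 0, 0, 0.3, 28], [0, 0, 0, 0, 0, 0.2, 28], [0, 0, 0, 0, 0, 0, 28]],
  ],
)

```text
time: 11.92
tool_pos: [0.5466, -0.2983, 0.0522]
tcp_rot: [-0.213, -3.124, -0.008]
wrist_force: [-1.1, 0.6, -1.1]
width: 0.384
grip_force: 40.1
```

```bash
python3 -c "
from h import *
to([.55,-.301,.034],82.2)"
```

```text
pos [ 0.5466 -0.2983  0.0522] yaw 82.2 shift/100mm [-0.039 -0.022  0.182]  az total -0.001 q [-0.54  0.34  1.86  0.    0.95 -1.97] w 32.8 g 40.1 F [-1.1  0.6 -1.1] t 11.92
```

play_rows(
  moves=[
    [[0, 0, 0, 0, 0, 0.1, 28], [0, 0, 0, 0, 0, 0.08, 28], [0, 0, 0, 0, 0, 0.04, 28], [0, 0, 0, 0, 0, 0, 28], [0, 0, 0, 0, 0, 0, 28]],
  ],
)

```text
time: 12.33
tool_pos: [0.5517, -0.3013, 0.0371]
tcp_rot: [0.214, 3.133, -0.001]
wrist_force: [0.1, 0.3, -0.3]
width: 0.388
grip_force: 40.1
```

play_rows(
  moves=[
    [[0, 0, 0, 0, 0, 0, 55], [0, 0, 0, 0, 0, 0, 60], [0, 0, 0, 0, 0, 0, 65], [0, 0, 0, 0, 0, 0, 65], [0, 0, 0, 0, 0, 0, 65]],
  ],
)

```text
time: 12.75
tool_pos: [0.5513, -0.3012, 0.0367]
tcp_rot: [0.214, 3.134, -0.0]
wrist_force: [0.6, 0.6, -1.3]
width: 0.765
grip_force: 0.0
```

play_rows(
  moves=[
    [[0, 0, 0, 0, 0, -0.15, 65], [0, 0, 0, 0, 0, -0.35, 65], [0, 0, 0, 0, 0, -0.38, 65], [0, 0, 0, 0, 0, -0.38, 65], [0, 0, 0, 0, 0, -0.38, 65]],
  ],
)

```text
time: 13.17
tool_pos: [0.5507, -0.3008, 0.2018]
tcp_rot: [-0.214, -3.134, -0.0]
wrist_force: [0.8, -0.5, -0.4]
width: 0.766
grip_force: 0.0
```

```bash
python3 - <<'E'
from h import *
c=cam("top"); P=cloud(c)
for u in (110,140,165): print(u,[(v,*P[v,u].round(3).tolist()) for v in list(range(184,204,4))+list(range(258,290,3))])
cv2.imwrite("pics/t2.png",c["image"][:,:,::-1])
to([.42,.288,.23],4)
E
```

```text
110 [(184, 0.676, 0.346, 0.155), (188, 0.668, 0.342, 0.165), (192, 0.674, 0.379, 0.074), (196, 0.666, 0.379, 0.073), (200, 0.66, 0.382, 0.065), (258, 0.549, 0.36, 0.106), (261, 0.543, 0.358, 0.112), (264, 0.538, 0.351, 0.128), (267, 0.533, 0.348, 0.136), (270, 0.527, 0.344, 0.144), (273, 0.523, 0.337, 0.161), (276, 0.518, 0.337, 0.161), (279, 0.512, 0.336, 0.162), (282, 0.502, 0.401, 0.002), (285, 0.496, 0.401, 0.002), (288, 0.49, 0.401, 0.001)]
140 [(184, 0.675, 0.29, 0.167), (188, 0.682, 0.323, 0.074), (192, 0.675, 0.324, 0.071), (196, 0.668, 0.324, 0.068), (200, 0.661, 0.325, 0.066), (258, 0.55, 0.304, 0.111), (261, 0.544, 0.301, 0.122), (264, 0.539, 0.297, 0.131), (267, 0.534, 0.292, 0.144), (270, 0.529, 0.287, 0.158), (273, 0.523, 0.286, 0.16), (276, 0.518, 0.286, 0.162), (279, 0.509, 0.34, 0.003), (282, 0.503, 0.341, 0.001), (285, 0.497, 0.341, -0.0), (288, 0.491, 0.34, 0.002)]
165 [(184, 0.676, 0.249, 0.164), (188, 0.683, 0.275, 0.076), (192, 0.677, 0.277, 0.068), (196, 0.669, 0.277, 0.068), (200, 0.662, 0.277, 0.065), (258, 0.55, 0.258, 0.116), (261, 0.545, 0.254, 0.13), (264, 0.54, 0.251, 0.139), (267, 0.534, 0.248, 0.147), (270, 0.529, 0.244, 0.159), (273, 0.524, 0.243, 0.162), (276, 0.519, 0.245, 0.156), (279, 0.51, 0.291, 0.001), (282, 0.504, 0.291, 0.0), (285, 0.498, 0.291, -0.001), (288, 0.492, 0.29, 0.0)]
pos [ 0.5551 -0.3034  0.212 ] yaw 82.2 shift/100mm [ 2.14   5.675 -0.239]  az total 2.729 q [-0.54  0.19  1.73 -0.    1.21 -1.97] w 65.0 g 0.0 F [ 2.1 -1.6  6. ] t 13.22
```

View pics/t2.png

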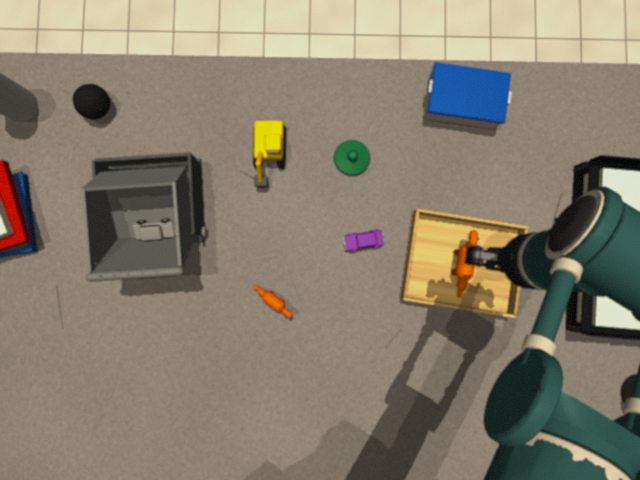

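The dinosaur is in the tray (466,265) and the car is still in the bin (153,230). The bin lip is now at v≈275, i.e. at (0.520, 0.288), z≈0.154. Next I close the fingers and go in front of the lip.

play_rows(
  moves=[
    [[0, 0, 0, 0, 0, -0.2, 30], [0, 0, 0, 0.129, 0.377, 0, 0], [0, 0, 0, 0.129, 0.377, 0, 0], [0, 0, 0, 0.129, 0.377, 0, 0], [0, 0, 0, 0.129, 0.377, 0, 0]],
  ],
)

```text
time: 13.63
tool_pos: [0.5199, -0.1434, 0.2203]
tcp_rot: [0.216, 3.134, 0.0]
wrist_force: [1.0, 0.0, 0.2]
width: 0.047
grip_force: 0.0
```

play_rows(
  moves=[
    [[0, 0, 0, 0.129, 0.377, 0, 0], [0, 0, 0, 0.129, 0.377, 0, 0], [0, 0, 0, 0.129, 0.377, 0, 0], [0, 0, 0, 0.129, 0.377, 0, 0], [0, 0, 0, 0.129, 0.377, 0, 0]],
  ],
)

```text
time: 14.05
tool_pos: [0.4815, 0.0526, 0.2204]
tcp_rot: [0.214, 3.133, 0.0]
wrist_force: [1.1, 0.5, 0.4]
width: 0.0
grip_force: 0.0
```

play_rows(
  moves=[
    [[0, 0, 0, 0.129, 0.377, 0, 0], [0, 0, 0, 0.129, 0.377, 0, 0], [0, 0, 0, 0.129, 0.377, 0, 0], [0, 0, 0, 0.129, 0.377, 0, 0], [0, 0, 0, 0.129, 0.377, 0, 0]],
  ],
)

```text
time: 14.47
tool_pos: [0.4431, 0.2482, 0.2204]
tcp_rot: [0.214, 3.134, 0.001]
wrist_force: [0.1, -0.8, 0.1]
width: 0.0
grip_force: 0.0
```

play_rows(
  moves=[
    [[0, 0, 0, 0.129, 0.377, 0, 0], [0, 0, -0.206, 0, 0, 0, 0], [0, 0, -0.206, 0, 0, 0, 0], [0, 0, 0, 0, 0, 0, 0], [0, 0, 0, 0, 0, 0, 0]],
  ],
)

```text
time: 14.88
tool_pos: [0.436, 0.2856, 0.2201]
tcp_rot: [0.106, -3.14, 0.0]
wrist_force: [0.0, 0.5, 0.4]
width: -0.004
grip_force: 0.0
```

```bash
python3 - <<'E'
from h import *
to([.47,.285,.13],94)
c=cam("top")
cv2.imwrite("pics/t3.png",cv2.resize(c["image"][195:335,380:560],None,fx=3,fy=3,interpolation=2)[:,:,::-1])
P=cloud(c); H,S,V=cv2.split(cv2.cvtColor(c["image"],cv2.COLOR_RGB2HSV)); m=(H<11)&(S>190); m[:,:410]=0;m[:,520:]=0;m[:215]=0;m[310:]=0
print("dino z max",np.percentile(P[m][:,2],[50,98]).round(3),P[m].mean(0).round(3))
E
```

```text
pos [0.436  0.2856 0.2201] yaw 93.9 shift/100mm [-0.338 -0.029  0.901]  az total -0.005 q [ 0.53 -0.02  1.94 -0.    1.22 -1.11] w -0.3 g 0.0 F [0.  0.5 0.4] t 14.88
dino z max [0.041 0.041] [ 0.534 -0.28   0.041]
```

View pics/t3.png

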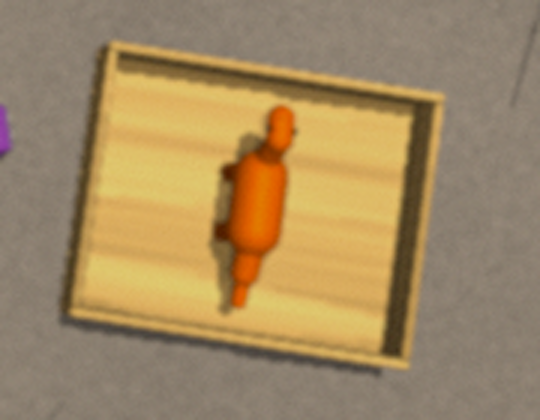

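The dinosaur lies on its side fully inside the tray (top at z 0.041, matching 34 + 6 mm). That meets the request. Next I lower the fingers and push the lip.

play_rows(
  moves=[
    [[0, 0, 0, 0, 0, 0.3, 0], [0, 0, 0, 0, 0, 0.3, 0], [0, 0, 0, 0, 0, 0.2, 0], [0, 0, 0, -0.2, 0, 0.1, 0], [0, 0, 0, -0.15, 0, 0, 0]],
  ],
)

```text
time: 15.35
tool_pos: [0.4693, 0.2858, 0.1266]
tcp_rot: [0.104, -3.135, 0.004]
wrist_force: [0.8, 0.5, -0.6]
width: 0.003
grip_force: 0.0
```

play_rows(
  moves=[
    [[0, 0, 0, -0.12, 0, 0, 0], [0, 0, 0, -0.1, 0, 0, 0], [0, 0, 0, -0.1, 0, 0, 0], [0, 0, 0, -0.1, 0, 0, 0], [0, 0, 0, -0.1, 0, 0, 0]],
  ],
)

```text
time: 15.77
tool_pos: [0.524, 0.2916, 0.1309]
tcp_rot: [-0.108, 3.139, 0.001]
wrist_force: [-1.1, 0.7, 0.7]
width: -0.0
grip_force: 0.4
```

play_rows(
  moves=[
    [[0, 0, 0, -0.08, 0, 0, 0], [0, 0, 0, -0.08, 0, 0, 0], [0, 0, 0, -0.08, 0, 0, 0], [0, 0, 0, -0.08, 0, 0, 0], [0, 0, 0, -0.08, 0, 0, 0]],
  ],
)

```text
time: 16.18
tool_pos: [0.5637, 0.2945, 0.1302]
tcp_rot: [-0.11, 3.14, -0.0]
wrist_force: [0.1, -0.6, 0.2]
width: -0.002
grip_force: 0.0
```

```bash
python3 - <<'E'
from h import *
to([.571,.292,.13],94)
E
```

```text
pos [0.5637 0.2945 0.1302] yaw 94.0 shift/100mm [-0.071 -0.03   0.002]  az total 0.000 q [ 0.44  0.27  1.79 -0.    1.08 -1.2 ] w -0.2 g 0.0 F [ 0.1 -0.6  0.2] t 16.18
```

play_rows(
  moves=[
    [[0, 0, 0, -0.04, 0, 0, 0], [0, 0, 0, -0.03, 0, 0, 0], [0, 0, 0, -0.02, 0, 0, 0], [0, 0, 0, 0, 0, 0, 0], [0, 0, 0, 0, 0, 0, 0]],
  ],
)

```text
time: 16.6
tool_pos: [0.5716, 0.295, 0.1301]
tcp_rot: [0.11, -3.139, 0.0]
wrist_force: [-0.6, 0.2, -0.2]
width: 0.002
grip_force: 0.0
```

```bash
python3 - <<'E'
from h import *
to([.571,.292,.13],94)
t,s=cam("top"),cam("side")
a=t["image"][130:310,60:240]; b=s["image"][120:270,150:330]
cv2.imwrite("pics/b.png",np.hstack([cv2.resize(a,(399,399),interpolation=2),cv2.resize(b,(399,399),interpolation=2)])[:,:,::-1])
P=cloud(t)
for u in (100,110,120,130): print(u,[(v,*P[v,u].round(3).tolist()) for v in range(222,282,5)])
E
```

```text
pos [0.5716 0.295  0.1301] yaw 94.0 shift/100mm [ 0.008 -0.029  0.001]  az total -0.000 q [ 0.44  0.28  1.77  0.    1.09 -1.2 ] w 0.1 g 0.0 F [-0.6  0.2 -0.2] t 16.6
100 [(222, 0.585, 0.236, 0.445), (227, 0.579, 0.233, 0.451), (232, 0.573, 0.23, 0.458), (237, 0.567, 0.23, 0.456), (242, 0.561, 0.228, 0.461), (247, 0.559, 0.262, 0.381), (252, 0.553, 0.265, 0.374), (257, 0.546, 0.27, 0.361), (262, 0.54, 0.278, 0.34), (267, 0.532, 0.423, 0.0), (272, 0.522, 0.422, 0.001), (277, 0.512, 0.42, 0.005)]
110 [(222, 0.594, 0.266, 0.344), (227, 0.586, 0.261, 0.354), (232, 0.579, 0.26, 0.358), (237, 0.573, 0.259, 0.359), (242, 0.566, 0.259, 0.357), (247, 0.56, 0.261, 0.351), (252, 0.553, 0.264, 0.344), (257, 0.547, 0.266, 0.337), (262, 0.54, 0.28, 0.304), (267, 0.532, 0.402, 0.003), (272, 0.522, 0.402, 0.002), (277, 0.512, 0.401, 0.002)]
120 [(222, 0.598, 0.268, 0.304), (227, 0.589, 0.26, 0.324), (232, 0.582, 0.258, 0.328), (237, 0.575, 0.258, 0.326), (242, 0.568, 0.258, 0.327), (247, 0.561, 0.258, 0.326), (252, 0.555, 0.266, 0.305), (257, 0.548, 0.267, 0.302), (262, 0.541, 0.275, 0.28), (267, 0.532, 0.382, 0.001), (272, 0.522, 0.381, 0.005), (277, 0.512, 0.382, 0.0)]
130 [(222, 0.622, 0.357, 0.024), (227, 0.593, 0.263, 0.278), (232, 0.585, 0.259, 0.288), (237, 0.577, 0.258, 0.289), (242, 0.57, 0.257, 0.293), (247, 0.563, 0.259, 0.286), (252, 0.556, 0.261, 0.278), (257, 0.549, 0.266, 0.264), (262, 0.543, 0.363, 0.001), (267, 0.533, 0.362, 0.002), (272, 0.523, 0.361, 0.003), (277, 0.513, 0.361, 0.002)]
```

View pics/b.png

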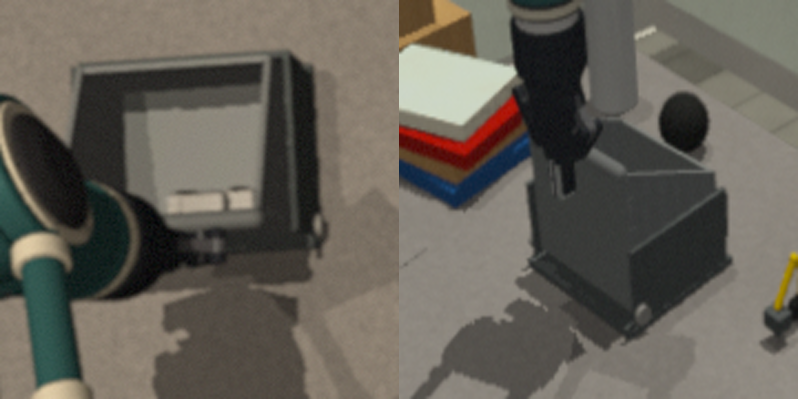

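The bin is almost upright and the car is inside. I'll keep pushing in small steps until the stop shows as force.

play_rows(
  moves=[
    [[0, 0, 0, -0.02, 0, 0, 0], [0, 0, 0, -0.02, 0, 0, 0], [0, 0, 0, 0, 0, 0, 0], [0, 0, 0, 0, 0, 0, 0], [0, 0, 0, 0, 0, 0, 0]],
  ],
)

```text
time: 17.12
tool_pos: [0.5728, 0.295, 0.1301]
tcp_rot: [0.11, -3.133, 0.002]
wrist_force: [-9.6, -1.0, 5.1]
width: 0.0
grip_force: 0.0
```

play_rows(
  moves=[
    [[0, 0, 0, -0.02, 0, 0, 0], [0, 0, 0, -0.01, 0, 0, 0], [0, 0, 0, 0, 0, 0, 0], [0, 0, 0, 0, 0, 0, 0], [0, 0, 0, 0, 0, 0, 0]],
  ],
)

```text
time: 17.53
tool_pos: [0.5728, 0.295, 0.1301]
tcp_rot: [0.11, -3.127, 0.003]
wrist_force: [-18.1, -3.2, 10.7]
width: -0.0
grip_force: 0.0
```

The tool stopped moving and the force rose to 18 N, so the bin is on its stop. I'll back off and check.

play_rows(
  moves=[
    [[0, 0, 0, 0.1, 0, 0, 0], [0, 0, 0, 0.3, 0, 0, 0], [0, 0, 0, 0.38, 0, 0, 0], [0, 0, 0, 0.38, 0, 0, 0], [0, 0, 0, 0.2, 0, -0.2, 0]],
  ],
)

```text
time: 17.95
tool_pos: [0.4362, 0.2833, 0.1453]
tcp_rot: [0.11, -3.129, 0.008]
wrist_force: [-0.8, -0.0, -0.6]
width: 0.003
grip_force: 0.0
```

play_rows(
  moves=[
    [[0, 0, 0, 0, 0, -0.35, 0], [0, 0, 0, 0, -0.35, -0.1, 0], [0, 0, 0, 0, -0.38, 0, 0], [0, 0, 0, 0, -0.38, 0, 0], [0, 0, 0, 0, -0.38, 0, 0]],
  ],
)

```text
time: 18.37
tool_pos: [0.4538, 0.1363, 0.1962]
tcp_rot: [-0.112, 3.137, 0.0]
wrist_force: [0.8, -0.0, -0.5]
width: -0.002
grip_force: 0.0
```

play_rows(
  moves=[
    [[0, 0, 0, 0, -0.38, 0, 0], [0, 0, 0, 0, -0.38, 0, 0], [0, 0, 0, 0, 0, 0, 0], [0, 0, 0, 0, 0, 0, 0], [0, 0, 0, 0, 0, 0, 0]],
  ],
)

```text
time: 18.78
tool_pos: [0.459, 0.0616, 0.1954]
tcp_rot: [-0.107, 3.139, 0.001]
wrist_force: [-0.2, 0.5, -0.3]
width: -0.001
grip_force: 0.0
```

```bash
python3 - <<'E'
from h import *
to([.57,.29,.13])
t=cam("top"); save(t,"end.png"); P=cloud(t)
Q=P[150:270,75:200].reshape(-1,3); Q=Q[(Q[:,2]>.165)&(Q[:,2]<.19)]; print("lip",len(Q),np.median(Q,0).round(3),Q[:,2].max().round(3))
Q=P[175:205,120:170].reshape(-1,3); Q=Q[Q[:,2]<.05]; c=Q.mean(0); n=np.linalg.svd(Q-c)[2][2]; print("floor n",(n*np.sign(n[2])).round(3),c.round(3))
E
```

```text
pos [0.459  0.0616 0.1954] yaw 93.9 shift/100mm [-1.263  2.203  0.657]  q [ 0.08 -0.12  2.08  0.    1.18 -1.56] w -0.1 g 0.0 F [-0.2  0.5 -0.3] t 18.78
lip 949 [0.593 0.301 0.178] 0.184
floor n [0.006 0.001 1.   ] [0.687 0.331 0.026]
```

View pics/end.png

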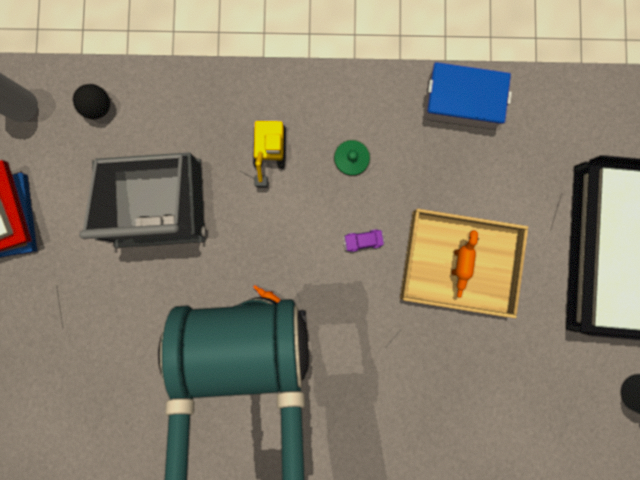

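The bin floor is level (normal 0.006, 0.001, 1.0) and the lip top is at 0.178. The car is inside at (155,221) and the dinosaur is in the tray at (466,264). The digger and lid have not moved, so I'm handing in.

```bash
python3 -c "
from workcell import bot
print(bot.finish_job())"
```

```text
the job is handed in; nothing more can be done
None
```

The job is handed in: the chrome car is in the grey bin, which stands fully upright; the large dinosaur is in the wooden tray but toppled onto its side; and the digger and jar lid are where they were.

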